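# Load the test spring on the hand-lever spring tester and hold it for the reading

### The job

Get the readout ready with its keys, pressing each fully down by itself: green (on), then blue (zero), then yellow (peak hold), leaving the grey key alone. Then flip the red tab of the spring tester's safety catch fully back so that its hook frees the lever, and pull the lever's black grip all the way down to its stop so that the spring under test is compressed. Finish while still holding the lever down against its spring, so that the reading can be taken, and leave the other things on the bench where they are.

Things in the scene. Friction and masses are not known exactly. Their poses are not given: they have to be found in the camera images.
- stand: hand-lever spring tester, fixed to the bench: grey base 260 x 150 mm, white column at the back and white head (head top 265 mm above the bench), a steel coil spring standing between two round platens under the head. Origin: centre of its underside on the bench. Its x axis points from its front (operator's side) to its back, y to its left as the operator sees it, z up. The lever and the catch are on its right (-y) side
- lever (a joint): hand lever of the tester, rad: 0 = raised (its shaft points to the front and 35 degrees up), grows as the grip is pulled down in an arc to the front of the tester, 0.80 = hard stop at the bottom (shaft 11 degrees below level). A spring drives it back up: about 2.5 N at the grip to start it moving, about 9 N to keep it at the bottom. While the catch is hooked it cannot move more than about 0.1
- lever_grip (a point): centre of the black barrel grip at the end of the lever, a cylinder of 30 mm diameter and 46 mm length along the stand's y axis that revolves freely on its stud; 150 mm from the lever's axis. The lever's steel shaft (12 mm thick, ends in an eye of 22 mm) runs beside it, its middle 33 mm to the left of the grip's centre
- lever_pivot (a point): point on the lever's axis in the plane of the shaft: 10 mm in front of the stand's origin, 85 mm to its right, 220 mm up. The axis runs along the stand's y axis
- catch (a joint): red-tabbed safety catch of the lever, rad: 0 = hooked over the lever's lock pin, grows as the red tab is flipped over towards the back of the tester, which lifts the hook at the front; stop at 1.0. From 0.7 on the lever is well clear. It turns stiffly (about 0.06 N m, some 1 to 2 N at the tab) and stays wherever it is left
- catch_tab (a point): middle of the upper part of the catch's red thumb tab (26 mm wide along the stand's y, 8 mm thick along its x, its top 13 mm above this point, its foot 41 mm below it). With the catch hooked the tab stands upright, this point 52 mm above the catch's axis and 318 mm above the bench; the hook's arm, 10 mm wide, runs from the tab's foot 40 mm to the front, its top 279 mm above the bench, so push on the tab's upper half
- catch_pivot (a point): point on the catch's axis, in the plane of the catch: 15 mm behind the stand's origin, 57 mm to its right, 266 mm up. The axis runs along the stand's y axis
- readout: digital force readout, fixed: grey desk case 170 x 215 mm, a flat front ledge 40 mm high with four round keys in a row 48 mm apart (from the operator's left to right: yellow, green, grey, blue), sloping display behind, 90 mm high at the back. Origin: centre of its underside; x from its front to its back, y to its left, z up. The display's lower edge is about 40 mm behind the row of keys
- key_green (a joint): green key of the readout (switches the readout on), m: 0 = up, 0.006 = fully down; pressed straight down against a spring, about 1.2 N to start and 4 N at the bottom; springs back
- key_green_top (a point): centre of the top of the green key, a round cap of 24 mm diameter standing 10 mm out of a black collar of 40 mm diameter; its top is 62 mm above the bench when up
- key_blue (a joint): blue key of the readout (zeroes it), m: 0 = up, 0.006 = fully down; pressed straight down against a spring, about 1.2 N to start and 4 N at the bottom; springs back
- key_blue_top (a point): centre of the top of the blue key, a round cap of 24 mm diameter standing 10 mm out of a black collar of 40 mm diameter; its top is 62 mm above the bench when up
- key_yellow (a joint): yellow key of the readout (starts peak hold), m: 0 = up, 0.006 = fully down; pressed straight down against a spring, about 1.2 N to start and 4 N at the bottom; springs back
- key_yellow_top (a point): centre of the top of the yellow key, a round cap of 24 mm diameter standing 10 mm out of a black collar of 40 mm diameter; its top is 62 mm above the bench when up
- key_grey (a joint): grey key of the readout (menu key, not wanted for this job), m: 0 = up, 0.006 = fully down; pressed straight down against a spring, about 1.2 N to start and 4 N at the bottom; springs back
- key_grey_top (a point): centre of the top of the grey key, a round cap of 24 mm diameter standing 10 mm out of a black collar of 40 mm diameter; its top is 62 mm above the bench when up
- tray: bystander, leave it where it is: blue specimen tray 120 x 170 x 28 mm with one divider, two springs stand in it; origin under its centre
- spring_a: bystander, leave it where it is: loose steel coil spring, 33 mm diameter, 60 mm tall, standing in the tray; origin under its centre
- spring_b: bystander, leave it where it is: loose steel coil spring like spring_a, standing in the other half of the tray; origin under its centre
- weight: bystander, leave it where it is: brass check weight of 500 g, 38 mm diameter, 64 mm tall; origin under its centre
- caliper: bystander, leave it where it is: digital caliper lying flat, 235 mm long along its x axis, 12 mm high; origin under its middle
- screwdriver: bystander, leave it where it is: red-handled screwdriver lying flat, 190 mm long along its x axis, 26 mm high; origin under its middle
- jar: bystander, leave it where it is: glass sample jar with black cap, 60 mm diameter, 85 mm tall; origin under its centre
- mug: bystander, leave it where it is: white mug, 80 mm diameter, 95 mm tall; origin under its centre

How it is judged:
On the way, in this order (a step that is already met when the one before it is completed fails the run):
1. green key pressed down by itself (value of joint key_green above 0.004 m and value of joint each of key_blue, key_yellow, key_grey below 0.002 m), for 0.05 s.
2. then blue key pressed down by itself (value of joint key_blue above 0.004 m and value of joint each of key_green, key_yellow, key_grey below 0.002 m), for 0.05 s.
3. then yellow key pressed down by itself (value of joint key_yellow above 0.004 m and value of joint each of key_green, key_blue, key_grey below 0.002 m), for 0.05 s.
4. then the catch flipped back off the lever, the lever still up (value of joint catch above 0.7 rad and value of joint lever below 0.2 rad), for 0.1 s.
5. then the lever pulled down to its stop with the gripper (value of joint lever above 0.74 rad and contact force between the fingers and lever above 3 N and value of joint catch above 0.7 rad), for 0.3 s.
At the end, for the whole second after the job is handed in: the gripper holds the lever down (lever joint above 0.74 of 0.80 rad, fingers pressing on the lever with more than 3 N), the catch stays flipped back (above 0.7 of 1.0 rad), all four keys are up again (less than 2 mm down), every bystander is within 30 mm of where it was (all of step 5 and value of joint each of key_green, key_blue, key_yellow, key_grey below 0.002 m and distance of each of tray, spring_a, spring_b, weight, caliper, screwdriver, jar, mug from where it was at the start of the episode below 0.03 m); the arm keeps its last pose, push and grip.
It fails at once if the grey key is pressed (value of joint key_grey above 0.003 m).
It fails at once if a bystander is pushed more than 30 mm (distance of any of tray, spring_a, spring_b, weight, caliper, screwdriver, jar, mug from where it was at the start of the episode above 0.03 m).
It also fails if it takes over 66 s, if anything falls off the work surface, if the arm or the gripper's body presses on something with over 40 N, if the wrist force passes 120 N, or if a joint passes its speed limit or range.

### The arm

A 6-joint arm with a two-finger parallel gripper is mounted at the origin on the work surface. World frame = base frame: x ahead of the robot, y to its left, z up, the work surface at z = 0. Lengths are in m, angles in rad, forces in N, time in s.
With the tool pointing down it reaches from about 0.425 to 0.925 m from the base axis. Payload 12.5 kg.
Tool frame: the origin (TCP) lies on the centre line of the jaws, within the pads' length; the fingertips stand ctrl.tcp_to_tips ahead of it and the grasp point (between the pads) is the TCP (ctrl.tcp_to_tips is the distance from the TCP to the fingertips, in m); z points along the fingers, y is the line along which they close (so a half turn about z gives the same grasp; the last joint's range is limited). The gripper opens to 85 mm and grips with 20 to 120 N. Pads are 22 mm wide; open, the fingers measure 114 mm over their backs; the gripper's body (76 mm by 85 mm) begins 54 mm behind the grasp point. The pads swing forward as they close: fully open they stand 13 mm farther back than shut.
Start: joints at [1.023, 0.491, 1.559, -0, 1.092, -0.106], TCP at [0.267, 0.565, 0.25] pointing down, gripper open.
Joint ranges: [-3.1, 3.1], [-0.84, 2.19], [0.05, 2.79], [-1.13, 4.28], [0.06, 2.93], [-2.69, 2.69]. Speed limits (rad/s): [2.22, 2.22, 2.79, 3.14, 3.14, 3.14].

### API

Orientations are given as a unit quaternion [x, y, z, w].
In Python, from workcell import ctrl, open_jaws, grasp, planner, cams, job_done, current_time_s, current_joints, current_joint_vel, current_joint_efforts, current_eef_pos, current_eef_rot, current_ft_force, current_torque, current_grip_width, current_gripper_force gives the robot as it stands. Calls block until the motion is done:
- ctrl.reach(position, orientation): joint-space move of the TCP to a pose.
- ctrl.move_l(position, attitude=None, vel=0.15): straight line of the TCP; attitude=None keeps the orientation; vel is the mean speed in m/s.
- ctrl.movej(angles): joint-space move.
- open_jaws() and grasp(force=None): open the fingers fully, or close them until they stop; force is the grip in N (None keeps the last).
- ctrl.sleep(seconds).
- planner.inverse_kinematics(position, orientation): joint angles nearest the present ones, or None.
- cams.capture(name): name is "scene" or "top" or "wrist"; returns a dict with "img" (400x640x3 uint8, blue, green, red), "depth" (400x640 float32, m along the optical axis (not along the pixel's ray), 0 where there is no reading), "fx", "fy", "cx", "cy" (pixels), "k1" (the pictures are not rectified: a ray, as slopes to the right and down, at radius r is drawn at 1 + k1 r^2 times it, then the intrinsics apply), "extrinsics" (4x4, takes a point from camera to world coordinates). Camera axes: x right, y down, z forward; pixel columns grow to the right and rows downward; lengths in m; the calibration is good to about 2 mm. A picture is of the moment at which its call begins.
A pose or a line that the arm cannot do raises ctrl.Unreachable and nothing moves.
- job_done(): hands the job in; it is judged then, once.
Readings, each from a call of its own:
- current_time_s(): time.
- current_joints(): joint angles.
- current_joint_vel(): joint speeds.
- current_joint_efforts(): joint torques, N m.
- current_eef_pos(): TCP position.
- current_eef_rot(): TCP orientation.
- current_ft_force(): force on the tool from outside, world axes, zero at the start.
- current_torque(): the same for the moment, N m.
- current_grip_width(): opening from 0.0 (shut) to 1.0 (fully open).
- current_gripper_force(): force on a finger pad.
Only numpy, scipy, OpenCV 4.12 (cv2) and the standard library are available. Lean on these libraries where they do the work, as an engineer would, in place of code of your own. Each camera call takes 0.05 s, during which the arm holds its last target. There are 200 camera calls.

## Working session

There is one attempt and no reset: what is moved stays moved. The work goes in short steps, each a Python script; the robot and the scene stay as the last script left them, time stands still between calls to the robot, and variables do not carry over. Pictures are saved under pics/ and viewed, at most 10 in all, crops included, and the job is handed in when it is done.

```bash
ls; mkdir -p pics; python3 - <<'E'
from workcell import *
import cv2,numpy as np,pickle
d={n:cams.capture(n) for n in("scene","top")}
pickle.dump(d,open("cap.pkl","wb"))
for n in d:
    cv2.imwrite(f"pics/{n}0.png",d[n]["img"]); print(n,d[n]["fx"],d[n]["k1"],np.round(d[n]["extrinsics"],3).tolist())
print(ctrl.tcp_to_tips,current_eef_rot(),current_time_s(),current_ft_force())
E
```

```text
pics
scene 445.3963317314296 0.008621143999967797 [[-0.131, 0.553, -0.823, 1.733], [0.991, 0.076, -0.107, 0.171], [0.004, -0.829, -0.559, 1.045], [0.0, 0.0, 0.0, 1.0]]
top 462.58273375641824 -0.09949181444402212 [[-0.01, -0.989, 0.145, 0.285], [-1.0, 0.011, 0.009, -0.021], [-0.01, -0.145, -0.989, 1.603], [0.0, 0.0, 0.0, 1.0]]
0.019 [ 2.19104020e-01  9.75701394e-01 -4.45126070e-04 -1.43087047e-04] 0.1 [ 0.40649219 -0.50638802 -0.47521342]
```

View pics/scene0.png

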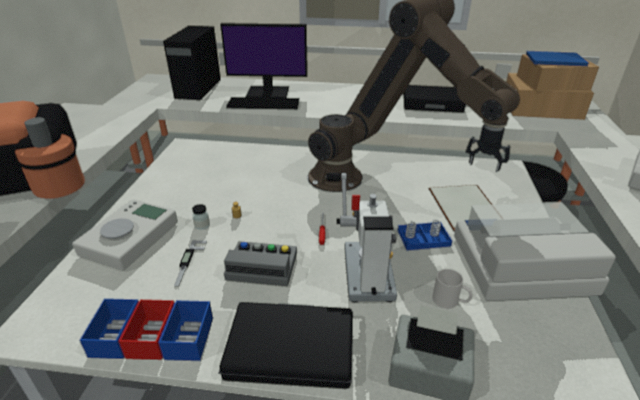

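View pics/top0.png

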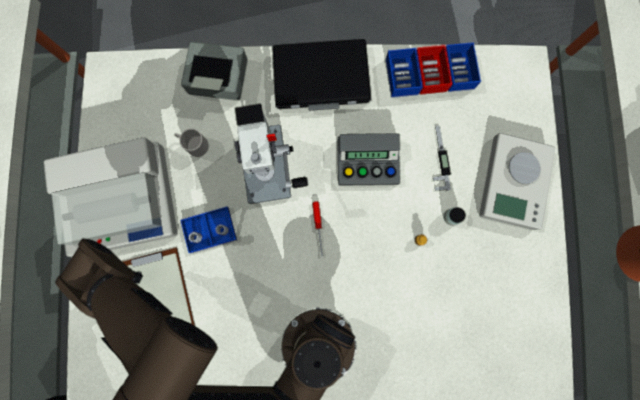

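The scene view shows the readout around (262,260), with keys at about (245–285,247), and the tester at (370,250) with its red tab at (356,203). The top view shows the keys at y≈172 (yellow 348, green 362, grey 377, blue 391), the red tab at (271,137), the black grip at (299,182) and the screwdriver at (318,225).

```bash
cat > see.py <<'E'
import numpy as np,cv2
def K(c): return np.array([[c["fx"],0,c["cx"]],[0,c["fy"],c["cy"]],[0,0,1.]])
def dirs(c,px):
    n=cv2.undistortPoints(np.asarray(px,float).reshape(-1,1,2),K(c),np.array([c["k1"],0,0,0.])).reshape(-1,2)
    return np.c_[n,np.ones(len(n))]
def onplane(c,px,z):
    E=c["extrinsics"]; d=dirs(c,px)@E[:3,:3].T; o=E[:3,3]
    return o+d*((z-o[2])/d[:,2])[:,None]
def cloud(c):
    v,u=np.mgrid[0:400,0:640]; d=dirs(c,np.c_[u.ravel(),v.ravel()])*c["depth"].reshape(-1,1)
    E=c["extrinsics"]; return (d@E[:3,:3].T+E[:3,3]).reshape(400,640,3)
def blob(mask,c0,r):
    v,u=np.nonzero(mask); k=np.hypot(u-c0[0],v-c0[1])<r
    return np.array([u[k].mean(),v[k].mean()]),k.sum()
E
cat > m.py <<'E'
import pickle,numpy as np,cv2
from see import *
d=pickle.load(open("cap.pkl","rb")); t=d["top"]; s=d["scene"]
def hsv(c): return cv2.cvtColor(c["img"],cv2.COLOR_BGR2HSV).astype(int)
for c,n,pts in((t,"top",dict(yellow=(348,172),green=(362,172),blue=(391,172))),(s,"scene",dict(yellow=(285,248),green=(270,247),blue=(244,245)))):
    H=hsv(c); W=cloud(c)
    for k,p in pts.items():
        lo,hi=dict(yellow=(20,36),green=(45,85),blue=(95,130))[k]
        m=(H[...,0]>=lo)&(H[...,0]<=hi)&(H[...,1]>90)&(H[...,2]>50)
        q,a=blob(m,p,9); print(n,k,q.round(1),a,onplane(c,[q],.061)[0].round(4), W[int(q[1]+.5),int(q[0]+.5)].round(3))
    m=((H[...,0]<8)|(H[...,0]>172))&(H[...,1]>120)
    q,a=blob(m,(271,137) if n=="top" else (356,203),12); print(n,"tab",q.round(1),a,onplane(c,[q],.318 if n=="scene" else .325)[0].round(4),onplane(c,[q],.331)[0].round(4),W[int(q[1]+.5),int(q[0]+.5)].round(3))
W=cloud(t);H=hsv(t)
m=(H[...,2]<60)&(W[...,2]>.25)&(W[...,2]<.34); q,a=blob(m,(299,182),16)
P=W[m&(np.hypot(*(np.mgrid[0:400,0:640]-np.array([182,299])[:,None,None]))<16)]
print("grip",q,a,onplane(t,[q],.306),P.mean(0),P.min(0),P.max(0))
# base top/edges
Z=W[...,2]; R=np.zeros_like(Z,bool); R[110:215,225:305]=1
print(np.histogram(Z[R],bins=np.arange(-.01,.36,.01)))
for lo,hi in((.012,.05),(.24,.285)):
    b=(R&(Z>lo)&(Z<hi)).astype(np.uint8); n,l,st,ce=cv2.connectedComponentsWithStats(b); i=1+st[1:,4].argmax()
    print(lo,st[i],cv2.minAreaRect(W[l==i][:,:2].astype(np.float32)))
cv2.imwrite("pics/crop.png",np.hstack([cv2.resize(t["img"][100:215,225:345],None,fx=3.3,fy=3.3),cv2.resize(s["img"][165:280,320:440],None,fx=3.3,fy=3.3)]))
E
python3 m.py
```

```text
top yellow [348.4 171.2] 60 [ 0.5851 -0.1103  0.061 ] [ 0.586 -0.109  0.06 ]
top green [362.4 171.1] 53 [ 0.5849 -0.1578  0.061 ] [ 0.586 -0.157  0.059]
top blue [390.5 170.6] 54 [ 0.5855 -0.2536  0.061 ] [ 0.584 -0.255  0.06 ]
top tab [271.2 137.3] 61 [0.6349 0.123  0.325 ] [0.6332 0.1223 0.331 ] [0.636 0.124 0.323]
scene yellow [284.4 248.4] 42 [ 0.5946 -0.1073  0.061 ] [ 0.597 -0.108  0.065]
scene green [270.8 247.2] 35 [ 0.5944 -0.1544  0.061 ] [ 0.594 -0.154  0.062]
scene blue [243.4 244.5] 42 [ 0.5933 -0.2511  0.061 ] [ 0.594 -0.252  0.059]
scene tab [355.2 202. ] 109 [0.6602 0.1274 0.318 ] [0.6794 0.1282 0.331 ] [0.644 0.126 0.307]
grip [299.27586207 181.89655172] 116 [[0.50796749 0.04409409 0.306     ]] [0.50569671 0.04343081 0.31917481] [0.49373119 0.02432079 0.31194878] [0.51965467 0.06404194 0.32527722]
(array([2032, 2103,   30,   32,  142, 1127,  127,   49,   58,    8,    1,
          1,    1,    0,   15,   23,    2,    1,    1,    5,   53,   29,
         24,   96,  175,   78,  122, 1142,  137,   61,  382,   91,  118,
         64,   16,    0]), array([-0.01,  0.  ,  0.01,  0.02,  0.03,  0.04,  0.05,  0.06,  0.07,
        0.08,  0.09,  0.1 ,  0.11,  0.12,  0.13,  0.14,  0.15,  0.16,
        0.17,  0.18,  0.19,  0.2 ,  0.21,  0.22,  0.23,  0.24,  0.25,
        0.26,  0.27,  0.28,  0.29,  0.3 ,  0.31,  0.32,  0.33,  0.34,
        0.35]))
0.012 [ 243  156   48   48 1131] ((0.5639700889587402, 0.17193666100502014), (0.14595140516757965, 0.1504715085029602), 8.859835624694824)
0.24 [ 237  121   40   51 1431] ((0.6271930932998657, 0.1772328019142151), (0.1392332762479782, 0.12373555451631546), 9.270580291748047)
```

View pics/crop.png

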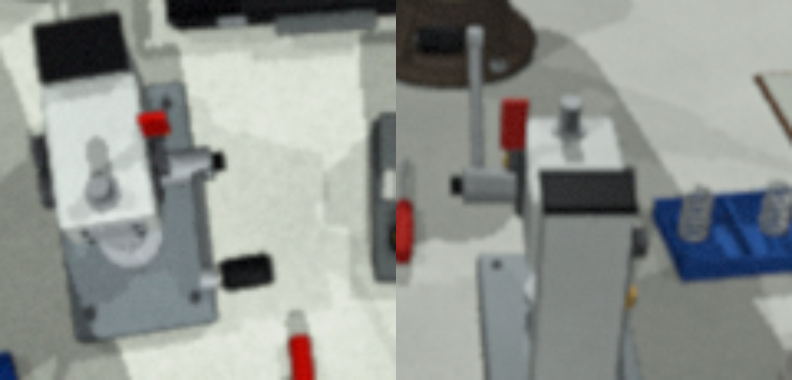

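The crop shows the red tab at (152,124), the grip at (246,271) and the lever hub to the right of the head, with nothing in the way above them. From the grip, the base rectangle and the tab, the stand origin is about (0.620, 0.182) with yaw 9.2°. Next I'll press the keys.

```bash
cat > h.py <<'E'
from workcell import *
import numpy as np
from scipy.spatial.transform import Rotation as R
YAW=np.radians(9.2); O=np.array([.620,.182])
def down(yaw,jaw):           # jaw 'x' or 'y': closing line in a frame turned by yaw
    a=yaw+(0 if jaw=='x' else np.pi/2); best=None; q0=np.array(current_joints())
    qs=[]
    for s in(1,-1):
        y=s*np.array([np.cos(a),np.sin(a),0]); z=np.array([0,0,-1.]); qs.append(R.from_matrix(np.c_[np.cross(y,z),y,z]).as_quat())
    return qs
def pick(p,qs):
    c=[(abs(j[5]),i) for i,q in enumerate(qs) for j in [planner.inverse_kinematics(p,q)] if j is not None]
    return qs[min(c)[1]]
def st(x,y,z): return np.array([*(O+R.from_euler('z',YAW).as_matrix()[:2,:2]@[x,y]),z])
def stat(*a): print(*a,"t",round(current_time_s(),2),"p",np.round(current_eef_pos(),4),"F",np.round(current_ft_force(),1),flush=True)
E
cat > keys.py <<'E'
from h import *
T=ctrl.tcp_to_tips
keys=dict(green=(.588,-.156),blue=(.588,-.2525),yellow=(.588,-.109))
q=pick([.588,-.156,.2],down(0,'y'))
grasp(20)
ctrl.move_l([.267,.565,.42],vel=.3); ctrl.reach([.45,.2,.48],q); ctrl.reach([.588,-.156,.2],q); stat("above")
for k,(x,y) in keys.items():
    ctrl.move_l([x,y,.085+T],vel=.25); ctrl.move_l([x,y,.066+T],vel=.06); f0=current_ft_force()[2]; stat(k)
    z=.066
    while z>.0525:
        z-=.0015; ctrl.move_l([x,y,z+T],vel=.03); f=current_ft_force()[2]-f0; print(round(z,4),round(f,2))
        if f>7: break
    ctrl.sleep(.15); stat(k,"down"); 
    ctrl.move_l([x,y,.085+T],vel=.15)
ctrl.move_l([.55,-.1,.3],vel=.3); stat("end")
E
python3 keys.py
```

```text
above t 5.02 p [ 0.5884 -0.1552  0.2008] F [-0.1  0.7  0.2]
green t 6.02 p [ 0.588  -0.156   0.0849] F [-0.1 -0.6  0.4]
0.0645 -0.01
0.063 -0.29
0.0615 0.82
0.06 1.94
0.0585 1.66
0.057 2.71
0.0555 8.92
green down t 7.92 p [ 0.5881 -0.156   0.075 ] F [-1.5  0.6  8.7]
blue t 9.27 p [ 0.588  -0.252   0.0845] F [0.5 0.1 0.8]
0.0645 -0.88
0.063 -0.29
0.0615 0.47
0.06 1.43
0.0585 1.31
0.057 2.3
0.0555 7.86
blue down t 11.17 p [ 0.5881 -0.2526  0.075 ] F [-0.5  1.1  8. ]
yellow t 12.71 p [ 0.5878 -0.1094  0.0845] F [-0.3 -0.1  0.3]
0.0645 -0.96
0.063 0.24
0.0615 1.5
0.06 1.94
0.0585 2.88
0.057 3.13
0.0555 8.64
yellow down t 14.61 p [ 0.5881 -0.109   0.075 ] F [-0.2  0.3  8.6]
end t 15.78 p [ 0.5496 -0.0999  0.2982] F [-0.1 -0.5 -0.4]
```

All three keys bottomed out. Next is the catch.

```bash
cat > catch.py <<'E'
from h import *
import cv2
T=ctrl.tcp_to_tips; Y=-.053
q=pick(st(-.02,Y,.4),down(YAW,'y'))
ctrl.move_l([.55,-.1,.42],vel=.3); ctrl.reach(st(-.022,Y,.42),q); ctrl.move_l(st(-.022,Y,.303+T),vel=.15); stat("front of tab"); f0=np.array(current_ft_force())
for x in np.arange(-.016,.052,.006):
    ctrl.move_l(st(x,Y,.303+T),vel=.05); f=np.array(current_ft_force())-f0; print(round(x,3),np.round(f,1))
    if np.linalg.norm(f)>10: break
stat("pushed")
ctrl.move_l(st(x-.012,Y,.303+T),vel=.1); ctrl.move_l(st(x-.012,Y,.43),vel=.25); ctrl.move_l(st(-.2,-.2,.43),vel=.3)
stat("end")
c=cams.capture("top"); s=cams.capture("scene")
cv2.imwrite("pics/catch.png",np.hstack([cv2.resize(c["img"][100:215,225:345],None,fx=3.3,fy=3.3),cv2.resize(s["img"][165:280,320:440],None,fx=3.3,fy=3.3)]))
E
python3 catch.py
```

```text
front of tab t 18.05 p [0.6071 0.1257 0.323 ] F [-0.3  0.8 -1.2]
-0.016 [ 1.3 -0.7  1.6]
-0.01 [ 0.4 -1.2  1.3]
-0.004 [-0.3 -0.1  1.1]
0.002 [ 0.4 -0.7  1.6]
0.008 [0.3 0.1 1.2]
0.014 [-0. -1.  2.]
0.02 [ 0.1 -0.2  0.7]
0.026 [ 0.5 -1.2  1. ]
0.032 [-0.1 -1.1  0.3]
0.038 [ 0.3 -0.9  1.2]
0.044 [-0.   0.   1.9]
0.05 [ 0.2 -0.3  1.3]
pushed t 21.25 p [0.6781 0.1377 0.3219] F [-0.1  0.5  0. ]
end t 23.18 p [ 0.4552 -0.047   0.4296] F [0.5 0.1 0.9]
```

View pics/catch.png

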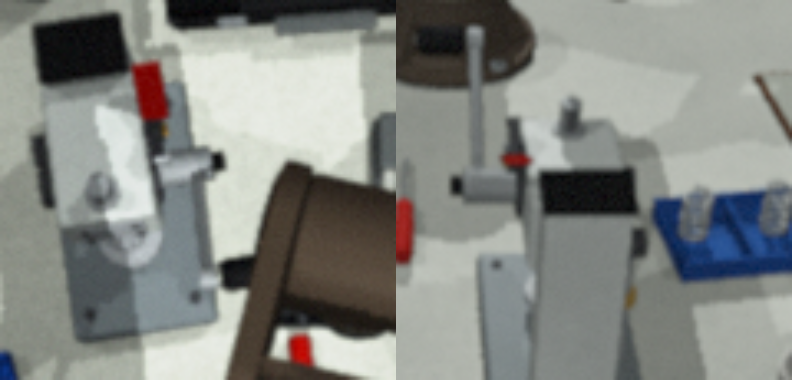

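The red tab now lies flat towards the back (left panel at (150,90), right panel at (516,160)) and the lever is still raised. Next is the lever.

```bash
cat > lever.py <<'E'
from h import *
import cv2
g=lambda th,r=.15:st(-.010-r*np.cos(np.radians(35)-th),-.118,.22+r*np.sin(np.radians(35)-th))
p=g(0); up=p+[0,0,.10]
q=pick(p,down(YAW,'x'))
open_jaws(); ctrl.reach(up,q); ctrl.move_l(p,vel=.12); stat("at grip")
grasp(60); stat("held w",current_grip_width(),current_gripper_force())
for th in np.append(np.arange(.1,.8,.1),[.8,.815]):
    ctrl.move_l(g(th),vel=.06); stat(round(th,2),round(current_grip_width(),3))
    if np.linalg.norm(current_ft_force())>35: break
ctrl.sleep(.5); stat("hold",current_gripper_force())
c=cams.capture("top"); s=cams.capture("scene")
cv2.imwrite("pics/lever.png",np.hstack([cv2.resize(c["img"][100:215,225:345],None,fx=3.3,fy=3.3),cv2.resize(s["img"][165:280,320:440],None,fx=3.3,fy=3.3)]))
E
python3 lever.py
```

```text
at grip t 26.28 p [0.5079 0.0442 0.3067] F [0.5 0.  1.3]
held w 0.33147136391886267 58.85132074356079 t 26.83 p [0.508  0.0443 0.3063] F [2.8 0.8 0.7]
0.1 0.332 t 27.23 p [0.5    0.0431 0.2933] F [3.2 2.7 1.3]
0.2 0.33 t 27.63 p [0.4934 0.0421 0.2798] F [3.2 3.5 3.6]
0.3 0.335 t 28.03 p [0.4883 0.0413 0.2658] F [4.1 4.7 2.9]
0.4 0.336 t 28.43 p [0.4845 0.0408 0.2514] F [3.7 5.5 5.4]
0.5 0.326 t 28.83 p [0.4822 0.0404 0.2367] F [3.8 5.  5.4]
0.6 0.335 t 29.23 p [0.4814 0.0403 0.2219] F [3.8 6.1 8.1]
0.7 0.331 t 29.63 p [0.482  0.0404 0.207 ] F [3.7 5.5 9.2]
0.8 0.328 t 30.03 p [0.484  0.0407 0.1923] F [2.3 5.8 9.2]
0.82 0.332 t 30.28 p [0.4842 0.0407 0.1917] F [-5.6  5.6 30.8]
hold 62.555673122406006 t 30.78 p [0.4842 0.0407 0.1916] F [-5.4  3.5 30.6]
```

View pics/lever.png

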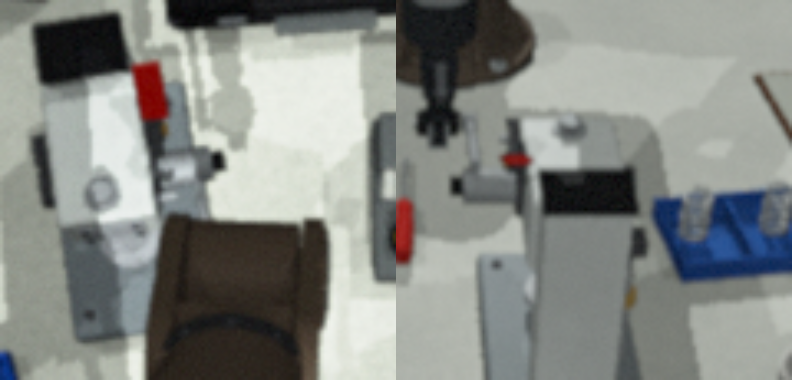

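The picture shows the gripper holding the lever down (right panel at (440,120)) and the red tab still back. The force jumped from 9 to 31 N at z=0.192, so the lever is on its stop.

```bash
python3 -c "
from workcell import *
print(job_done())"
```

```text
the job is handed in; nothing more can be done
None
```

The job is handed in: green, blue and yellow were each pressed to the bottom in that order, the catch is flipped back, and the gripper is holding the lever down on its stop; I did not check the other bench items' positions by measurement.

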